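Refit the gas hob's control knob and keep it pressed in

ROBOT

A 6-joint arm with a two-finger parallel gripper is mounted at the origin on the work surface. World frame = base frame: x ahead of the robot, y to its left, z up, the work surface at z = 0. Lengths are in m, angles in rad, forces in N, time in s.
With the tool pointing down it reaches from about 0.25 to 0.775 m from the base axis. Payload 4 kg.
Tool frame: the origin (TCP) lies midway between the tips of the shut fingers; the grasp point (between the pads) lies 19 mm behind it; z points along the fingers, x is the direction in which the jaws open and shut, and the axes are right-handed (so a half turn about z gives the same grasp; the last joint's range is limited). The gripper opens to 94 mm and grips with 3 to 60 N. Pads are 16 mm wide; open, the fingers measure 119 mm over their backs; the gripper's body (75 mm by 177 mm) begins 78 mm behind the grasp point.
Start: joints at [-1.449, 0.087, 1.371, -0, 1.684, -0.103], TCP at [0.123, -0.536, 0.206] pointing down, gripper open.
Joint ranges: [-3.1, 3.1], [-0.76, 2.03], [0.27, 2.55], [-1.08, 4.22], [0.17, 2.65], [-2.57, 2.57]. Speed limits (rad/s): [2.79, 2.79, 3.14, 3.14, 3.14, 3.14].

INTERFACE

Orientations are given as [roll, pitch, yaw] about the fixed x, y, z axes, in that order (R = Rz(yaw) Ry(pitch) Rx(roll)).
In Python, from bench import * gives the robot as it stands.
- The arm moves only by the tool send_rows, never from a script. Its argument "rows" is one flat list of numbers, 7 for each row, row after row: the shift along the world's x, y, z in mm, then the turn, a rotation vector about the world's x, y, z in degrees, then the opening, from 0 (shut) to 1 (fully open). A call has exactly 8 rows; each row shifts and turns the commanded pose from where the row before left it; what a row does not reach is not made up. A row lasts 1/8 s, in which the tool goes at most 62.5 mm and 10.7 degrees, less where a joint would pass 70% of its speed; a pose out of reach is approached as far as the arm can. A call is refused whole if a number of a shift passes 62.5 or a number of a turn 10.7, either way. A call with a gripper value outside its range is refused whole. The fingers move at their own pace and stop on an object; the grip force is fixed at half the most. Time passes only in rows, so rows that do not move let the fingers close, or fill a call up. It gives the time, the measured TCP pose, the force and the opening at its end, in the units of the state.
- get_obs(): the state, without advancing time (a new reading comes with each control period).
- snapshot(name): name is "scene" or "side" or "wrist"; returns a dict with "color" (420x560x3 uint8, red, green, blue), "intrinsics" (3x3 intrinsics, pixels), "rvec" (rotation vector, rad) and "tvec" (3), from world to camera coordinates, as OpenCV has them; the wrist camera has in their place "T_tool_cam" (4x4, takes a point from camera to tool coordinates, whose origin is the TCP and whose axes are the tool frame's). Camera axes: x right, y down, z forward; pixel columns grow to the right and rows downward; lengths in m; the calibration is good to about 2 mm. A picture is of the moment at which its call begins: read the wrist's pose just before it. There is no depth.
- close_job(): hands the job in, once; it reports no verdict.
The state is a dict: "time": time; "joint_positions": joint angles; "qvel": joint speeds; "joint_torque": joint torques, N m; "tool_pos": TCP position; "ee_rot": TCP orientation; "wrist_force": force on the tool from outside, world axes, zero at the start; "wrist_torque": the same for the moment, N m; "width": finger opening in m.
Only numpy, scipy, OpenCV 4.12 (cv2) and the standard library are available. Lean on these libraries where they do the work, as an engineer would, in place of code of your own. Each camera call takes 0.05 s, during which the arm holds its last target.

TASK

The right-hand control knob of the small gas hob has been taken off for cleaning and stands on the counter: pick it up, turn it so that its D-shaped hole matches the bare D-shaft (pointer towards the off mark), and push it fully home on the shaft. Then press it right down against the valve spring, as you would to fire the igniter, and finish while you are still holding it pressed down. Leave the other hob knob alone and the things on the counter where they are.

Things in the scene. Friction and masses are not known exactly. Their poses are not given: they have to be found in the camera images.
- knob: the loose black hob knob, standing upright, hole down. Origin: centre of its underside; z up, x towards the pointer. A round skirt 42 mm across, 15 mm high, carries a grip bar along x: 14 mm thick, from x = -18.5 to +20.5 mm, 15 to 35 mm above the underside; sides parallel up to x = +10 mm, then tapered to the pointer end; a white line on top runs from the middle to the pointer. About 40 g
- knob_pointer (a point): the tip of the loose knob's pointer: on top of the bar at its tapered end, 20.5 mm from the knob's axis and 35 mm above its underside
- knob_hole (a point): centre of the mouth of the loose knob's hole, at the middle of its underside (same point as the knob's origin). The hole is 12 mm deep with a flat roof and D-shaped: 11 mm in diameter, its flat 2 mm from the axis on the +x (pointer) side
- shaft_tip (a point): middle of the top end of the bare brass D-shaft, upright at the hob's front right corner (front: the robot's side), 19 mm above the plate. Shaft 10 mm in diameter, one flat 1.5 mm from its axis, its top 3 mm tapered by 1.5 mm all round; it slides down but does not turn. The point moves with it: z up, x towards the flat's side, where the black off tick is marked on the plate
- valve (a joint): how far the bare shaft is pressed in: 0 released, 0.005 m at its stop. The spring takes 6 N to begin to move, 10 N at the stop. With the knob fully home the shaft's end meets the roof of the hole: the knob's underside is then 12 mm below the shaft's end, 7 mm above the plate when released and 2 mm above it when fully pressed, and the knob's x points along the shaft's x
- hob: the fixed two-burner gas hob, a steel plate 510 mm (its x) by 288 mm (its y), its top 8 mm above the counter; origin at the centre of the plate's underside, z up, x away from the knobs. The shafts stand at x = -205 mm, y = -65 mm (bare) and +65 mm (with knob). Black pan supports rise to 50 mm above the counter from x = -147 mm to the back
- left_valve (a joint): how far the other knob, fitted on the left-hand shaft, is pressed in: 0 released, 0.005 m fully pressed
- left_knob_top (a point): centre of the top of the fitted left-hand knob, which looks like the loose one and is not to be used
- cup: blue plastic cup, 74 mm across the rim, 95 mm high, origin at the centre of its base; not to be disturbed
- egg_cup: white ceramic egg cup, 50 mm across, 60 mm high, origin at the centre of its base; not to be disturbed
- tin: round tin box with a ridged twist cap, 83 mm across, 63 mm high, origin at the centre of its base; not to be disturbed
- teaspoon: steel teaspoon 140 mm long lying along its own x on the counter; not to be disturbed
Things that resemble listed ones, but are neither listed nor needed, are in the scene too. Of the things that look like the knob, the middle-sized one is meant.

How it is judged:
By the outcome, as a careful person would: the job done as asked, in the order asked, and still so for the second after the job is handed in, while the arm keeps its last pose, push and grip.
It also fails if it takes over 42 s, if anything falls off the work surface, if the arm or the gripper's body presses on something with over 40 N, if the wrist force passes 120 N, or if a joint passes its speed limit or range.

## Working session

There is one attempt and no reset: what is moved stays moved. The work goes in short steps, Python scripts to look and compute and a tool call to move; the robot and the scene stay as the last step left them, time stands still between calls to the robot, and variables do not carry over. Pictures are saved under pics/ and viewed, and the job is handed in when it is done.

Besides the shell and the picture viewer there is one more tool, called after "Request:" as name(argument=value, ...), one argument or row to a line, values as JSON. send_rows: Moves the arm, as the interface text tells. Its arguments: {"type":"object","properties":{"rows":{"type":"array","items":{"type":"number"}}},"required":["rows"]}

```bash
mkdir -p pics; ls; python3 - <<'E'
from bench import *
import cv2
o=get_obs();print(o)
for n in ["scene","side","wrist"]:
    s=snapshot(n);cv2.imwrite(f"pics/{n}0.png",s["color"][:,:,::-1]);print(n,{k:v for k,v in s.items() if k!="color"})
E
```

```text
pics
{'time': 0.0, 'joint_positions': array([-1.44909922e+00,  8.79446407e-02,  1.37223990e+00,  1.64982852e-05,
        1.68358693e+00, -1.03123938e-01]), 'qvel': array([-5.47647464e-04,  4.69950851e-04, -2.88600240e-05,  1.41136482e-04,
        4.25522766e-04, -2.54273092e-03]), 'joint_torque': array([-1.39872256e-03, -3.40186143e+01, -3.02427685e+01,  7.17724487e-02,
        3.32691742e-02, -1.85771105e-04]), 'tool_pos': array([ 0.12253462, -0.53561989,  0.20431712]), 'ee_rot': array([-3.14135205e+00,  2.16555335e-03, -1.34597318e+00]), 'wrist_force': array([-0.42002904,  0.31466863, -0.0641054 ]), 'wrist_torque': array([-0.04140087, -0.05269441, -0.0071073 ]), 'width': 0.09390763231727534}
scene {'intrinsics': array([[407.92168315,   0.        , 282.50999681],
       [  0.        , 407.92168315, 208.07657729],
       [  0.        ,   0.        ,   1.        ]]), 'rvec': array([ 2.1657391 ,  1.03454621, -0.43479011]), 'tvec': array([-0.3039066 , -0.31143332,  1.30791214])}
side {'intrinsics': array([[443.68719245,   0.        , 282.35660331],
       [  0.        , 443.68719245, 212.41658977],
       [  0.        ,   0.        ,   1.        ]]), 'rvec': array([ 2.36135967, -0.67738275,  0.26272629]), 'tvec': array([-0.51896   ,  0.22740342,  0.88436774])}
wrist {'intrinsics': array([[371.80407099,   0.        , 282.48381999],
       [  0.        , 371.80407099, 208.91682704],
       [  0.        ,   0.        ,   1.        ]]), 'T_tool_cam': array([[ 9.99999497e-01,  3.93708973e-04, -9.22590382e-04,
         3.16049670e-04],
       [-1.13984301e-04,  9.58396320e-01,  2.85440855e-01,
        -8.31853349e-02],
       [ 9.96587853e-04, -2.85440606e-01,  9.58395882e-01,
        -1.79156680e-01],
       [ 0.00000000e+00,  0.00000000e+00,  0.00000000e+00,
         1.00000000e+00]])}
```

View pics/scene0.png

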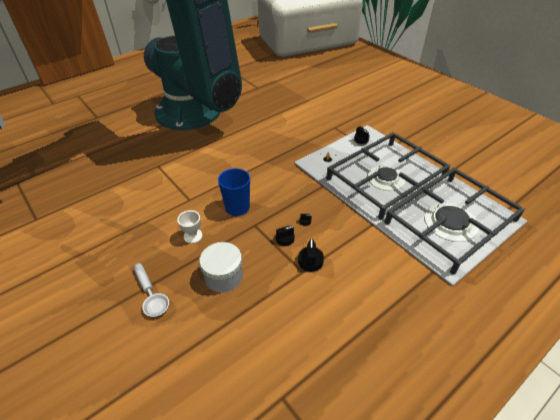

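View pics/side0.png

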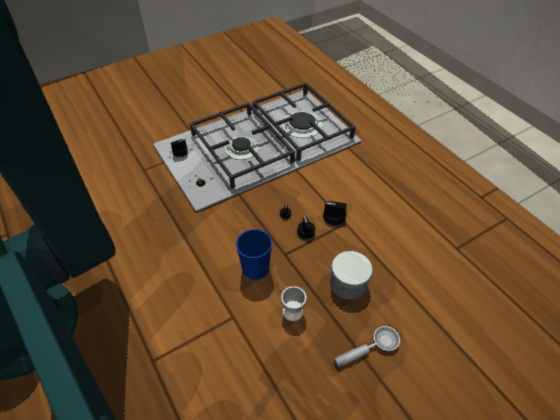

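View pics/wrist0.png

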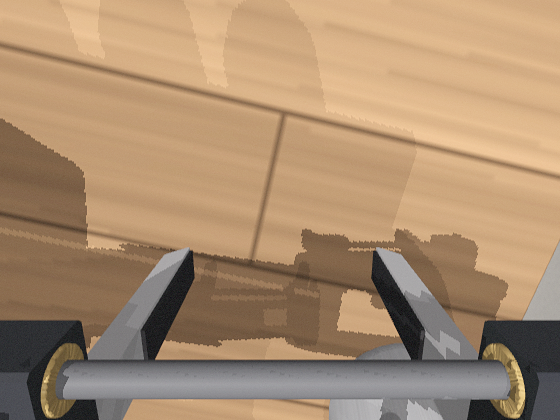

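The scene picture shows three loose knob-like things at about (285,236), (306,219) and (311,258), with the bare shaft at (328,156). In the side picture they are at (306,229), (286,212) and (335,212), with the shaft at (200,182). I'll zoom in and locate them.

```bash
cat > h.py <<'E'
from bench import *
import numpy as np, cv2
from scipy.spatial.transform import Rotation as R
def cam(n,s=None,o=None):
    s=s or snapshot(n)
    K=s["intrinsics"]
    if n=="wrist":
        T=np.eye(4);T[:3,:3]=R.from_euler('xyz',o["ee_rot"]).as_matrix();T[:3,3]=o["tool_pos"]
        T=T@s["T_tool_cam"]; return K,T[:3,:3],T[:3,3],s["color"]
    Rm=R.from_rotvec(s["rvec"]).as_matrix()
    return K,Rm.T,-Rm.T@s["tvec"],s["color"]
def ray(c,uv):
    d=c[1]@np.linalg.inv(c[0])@np.array([uv[0],uv[1],1.]);return c[2],d/np.linalg.norm(d)
def onplane(c,uv,z):
    o,d=ray(c,uv);return o+d*(z-o[2])/d[2]
def tri(r1,r2):
    A=np.array([r1[1],-r2[1]]).T;t=np.linalg.lstsq(A,r2[0]-r1[0],rcond=None)[0]
    a=r1[0]+t[0]*r1[1];b=r2[0]+t[1]*r2[1];return (a+b)/2,np.linalg.norm(a-b)
def proj(c,P):
    p=c[0]@(c[1].T@(np.asarray(P)-c[2]));return p[:2]/p[2]
def crop(c,u,v,w,h,k,f):
    im=c[3][v:v+h,u:u+w,::-1];cv2.imwrite(f,cv2.resize(im,None,fx=k,fy=k,interpolation=cv2.INTER_CUBIC))
E
python3 - <<'E'
from h import *
a=cam("scene");b=cam("side")
crop(a,265,140,130,140,5,"pics/sc1.png") if 0 else None
crop(a,265,195,65,80,7,"pics/sc1.png");crop(b,275,190,80,60,8,"pics/sd1.png")
crop(a,300,120,80,50,8,"pics/sc2.png");crop(b,155,130,70,65,8,"pics/sd2.png")
for nm,p,q in [("mid",(285,236),(306,229)),("small",(306,219),(286,212)),("large",(311,258),(335,212)),("shaft",(328,156),(200,182)),("left",(362,136),(180,147)),("cup",(236,175),(254,240))]:
    print(nm,tri(ray(a,p),ray(b,q)))
E
```

```text
mid (array([ 0.61590092, -0.09899233,  0.01024658]), np.float64(0.002063699889482836))
small (array([ 0.60524233, -0.02781988,  0.00847389]), np.float64(0.004099547168438508))
large (array([ 0.70182301, -0.09692278,  0.01536129]), np.float64(0.0003685036361400374))
shaft (array([0.4702296 , 0.16855088, 0.0150935 ]), np.float64(0.006434359535773764))
left (array([0.47566606, 0.29619418, 0.03030244]), np.float64(9.529098711044729e-05))
cup (array([ 0.46584793, -0.12147731,  0.1011147 ]), np.float64(0.0051051139246902815))
```

View pics/sc1.png

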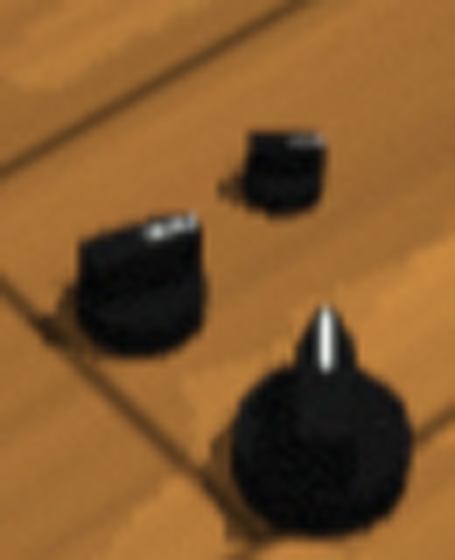

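View pics/sd1.png

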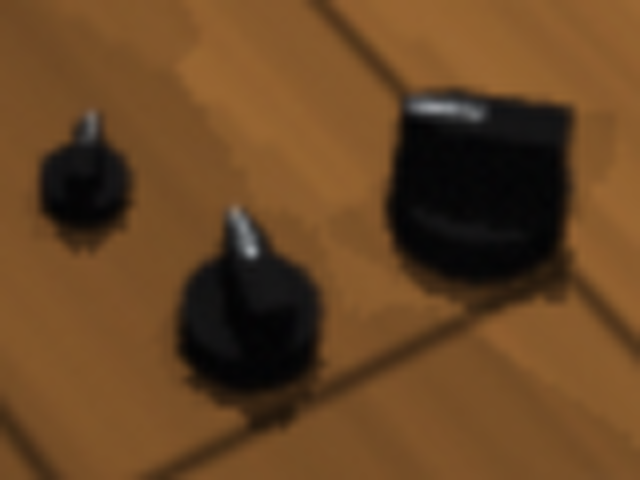

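View pics/sc2.png

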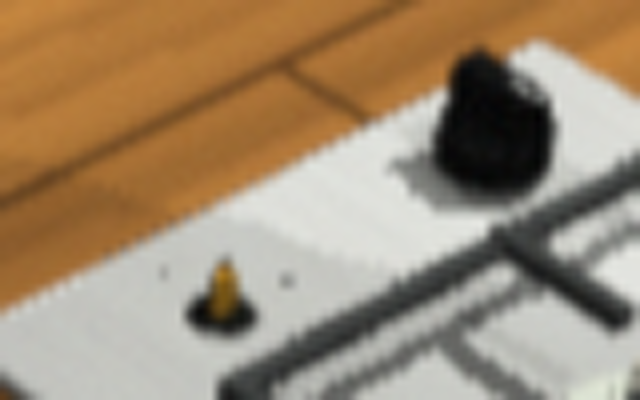

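View pics/sd2.png

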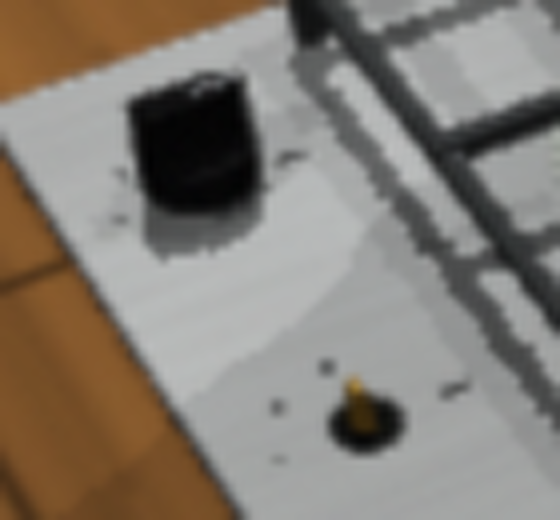

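```bash
python3 - <<'E'
from h import *
a=cam("scene");b=cam("side")
mid=lambda c,p,z:onplane(c,p,z)
def yaw(p,q):return np.degrees(np.arctan2(q[1]-p[1],q[0]-p[0]))
for c,m,t in [(a,(265+145/7,195+236/7),(265+199/7,195+216/7)),(b,(275+252/8,190+257/8),(275+235/8,190+208/8))]:
    p,q=onplane(c,m,.035),onplane(c,t,.035);print("knob",p,q,yaw(p,q))
for c,uv in [(a,(300+224/8,120+318/8)),(b,(155+365/8,130+425/8))]: print("ringcentre",onplane(c,uv,.008))
for c,uv in [(a,(300+224/8,120+262/8)),(b,(155+354/8,130+384/8))]: print("tip",onplane(c,uv,.027))
for n,uv in [("tick",(455,388)),("d1",(327,368)),("d2",(278,407)),("d3",(278,460)),("ltick",(292,156)),("l1",(120,172)),("l2",(120,218))]: print(n,onplane(b,(155+uv[0]/8,130+uv[1]/8),.008))
for n,uv in [("s1",(165,272)),("s2",(288,281))]: print(n,onplane(a,(300+uv[0]/8,120+uv[1]/8),.008))
print("TCP in wrist img",);s=snapshot("wrist");o=get_obs();w=cam("wrist",s,o);print(proj(w,o["tool_pos"]),w[2],w[1][:,2])
E
```

```text
knob [ 0.61673561 -0.09677701  0.035     ] [ 0.6209079  -0.07809993  0.035     ] 77.40740579559538
knob [ 0.61596839 -0.09959544  0.035     ] [ 0.62208848 -0.08182701  0.035     ] 70.99444372532746
ringcentre [0.47398738 0.16827048 0.008     ]
ringcentre [0.47137433 0.16638812 0.008     ]
tip [0.46849015 0.17153348 0.027     ]
tip [0.47033945 0.16652887 0.027     ]
tick [0.5031997 0.166243  0.008    ]
d1 [0.47200397 0.1961252  0.008     ]
d2 [0.45113543 0.18827682 0.008     ]
d3 [0.44133138 0.1668318  0.008     ]
ltick [0.50545639 0.29567977 0.008     ]
l1 [0.45221504 0.318831   0.008     ]
l2 [0.44315163 0.29743962 0.008     ]
s1 [0.44239022 0.17002279 0.008     ]
s2 [0.4729898  0.19952535 0.008     ]
TCP in wrist img
[282.20455417 263.29668069] [ 0.20376253 -0.51790844  0.38449952] [-0.27853253 -0.0625061  -0.95839064]
```

Request:
send_rows(
  rows=[31,27.4,0,0,0,3.9,0.4,31,27.4,0,0,0,3.9,0.4,31,27.4,0,0,0,3.9,0.4,31,27.4,0,0,0,3.9,0.4,31,27.4,0,0,0,3.9,0.4,31,27.4,0,0,0,3.9,0.4,31,27.4,0,0,0,3.9,0.4,31,27.4,0,0,0,3.9,0.4],
)

```text
time: 1.4
tool_pos: [0.3715, -0.316, 0.2057]
ee_rot: [3.142, -0.001, -0.799]
wrist_force: [0.4, -0.1, 0.3]
width: 0.0376
```

Request:
send_rows(
  rows=[31,27.4,-5,0,0,3.9,0.4,31,27.4,-5,0,0,3.9,0.4,31,27.4,-5,0,0,3.9,0.4,31,27.4,-5,0,0,3.9,0.4,31,27.4,-5,0,0,3.9,0.4,31,27.4,-5,0,0,3.9,0.4,31,27.4,-5,0,0,3.9,0.4,31,27.4,-5,0,0,3.9,0.4],
)

```text
time: 2.4
tool_pos: [0.6196, -0.0968, 0.1653]
ee_rot: [3.141, -0.0, -0.255]
wrist_force: [0.4, -0.0, -0.4]
width: 0.0374
```

```bash
python3 - <<'E'
from h import *
o=get_obs();w=cam("wrist",None,o);print(o["time"],o["tool_pos"],np.degrees(o["ee_rot"]),o["width"])
cv2.imwrite("pics/w1.png",w[3][:,:,::-1]);print(proj(w,[.6165,-.098,.035]))
E
```

```text
2.4 [ 0.61956558 -0.09679949  0.16531754] [ 1.79992237e+02 -1.21054901e-02 -1.45877273e+01] 0.03738322487856006
[279.693551  201.2746654]
```

View pics/w1.png

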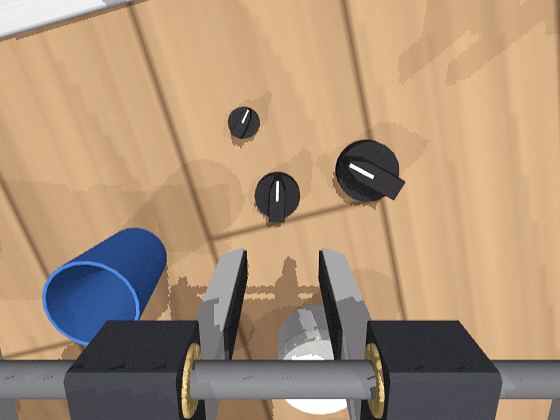

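The wrist picture shows the middle knob at (277,195), its white line nearly vertical at (277,181)–(277,202). The small knob is at (243,122) and the large one at (368,172). Next I'll measure the line and the black outline.

```bash
python3 - <<'E'
from h import *
o=get_obs();w=cam("wrist",None,o);im=w[3].astype(int)
sub=im[165:230,250:305];cv2.imwrite("pics/w1c.png",cv2.resize(w[3][165:230,250:305,::-1],None,fx=9,fy=9,interpolation=cv2.INTER_CUBIC))
wh=(sub.min(2)>150)
ys,xs=np.nonzero(wh);xs=xs+250;ys=ys+165
vx,vy,x0,y0=cv2.fitLine(np.c_[xs,ys].astype(np.float32),cv2.DIST_L2,0,.01,.01).ravel();t=(xs-x0)*vx+(ys-y0)*vy
e=[(x0+vx*tt,y0+vy*tt) for tt in (t.min()-.5,t.max()+.5)]
e.sort(key=lambda p:-p[1]);P=[onplane(w,p,.035) for p in e];print(e,P,np.degrees(np.arctan2(*(P[1]-P[0])[1::-1])))
bl=(sub.max(2)<60).astype(np.uint8);n,l,st,ce=cv2.connectedComponentsWithStats(bl);i=1+st[1:,4].argmax();print(st[i],ce[i]+[250,165])
(cx,cy),r=cv2.minEnclosingCircle(np.argwhere(l==i)[:,::-1].astype(np.float32));print(cx+250,cy+165,r,onplane(w,(cx+250,cy+165),.015))
E
```

```text
[(np.float64(274.7805006327144), np.float64(207.52946893372265)), (np.float64(275.5643444623882), np.float64(186.52070761489995))] [array([ 0.61389498, -0.09733339,  0.035     ]), array([ 0.61921651, -0.0795374 ,  0.035     ])] 73.35175847271069
[   3   13   45   50 1429] [275.96920924 200.92792162]
274.884614944458 202.96154022216797 25.29861068725586 [ 0.61325212 -0.09864037  0.015     ]
```

View pics/w1c.png

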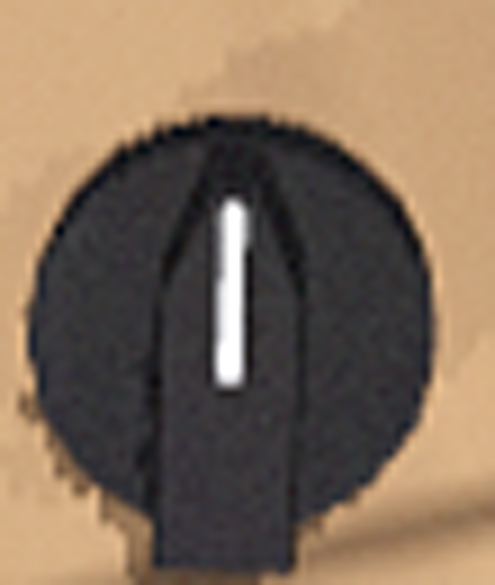

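```bash
python3 - <<'E'
from h import *
o=get_obs();print(o["time"],o["tool_pos"],np.degrees(o["ee_rot"]),o["wrist_force"])
E
```

```text
2.5 [ 0.62021021 -0.09465627  0.16379501] [-1.79916340e+02  9.26867886e-02 -1.44426079e+01] [-0.48859737  0.20369255  0.38331516]
```

Request:
send_rows(
  rows=[-3.2,-1.5,-20,0,0,-1,0.4,-3.3,-1.6,-20,0,0,-1.1,0.4,0,0,-20,0,0,0,0.4,0,0,-20,0,0,0,0.4,0,0,-20,0,0,0,0.4,0,0,-20,0,0,0,0.4,0,0,-20,0,0,0,0.4,0,0,0,0,0,0,0.4],
)

```text
time: 3.5
tool_pos: [0.6104, -0.1005, 0.0228]
ee_rot: [3.141, 0.005, -0.294]
wrist_force: [0.8, -0.8, 1.0]
width: 0.0374
```

```bash
python3 - <<'E'
from h import *
o=get_obs();print(o["time"],o["tool_pos"],np.degrees(o["ee_rot"]),o["wrist_force"])
w=cam("wrist",None,o);cv2.imwrite("pics/w2.png",w[3][:,:,::-1])
a=cam("scene");crop(a,245,180,100,100,6,"pics/sc3.png")
E
```

```text
3.5 [ 0.6103605  -0.10048379  0.02276743] [179.98511327   0.27511477 -16.82193698] [ 0.82276874 -0.83761119  0.97175354]
```

View pics/w2.png

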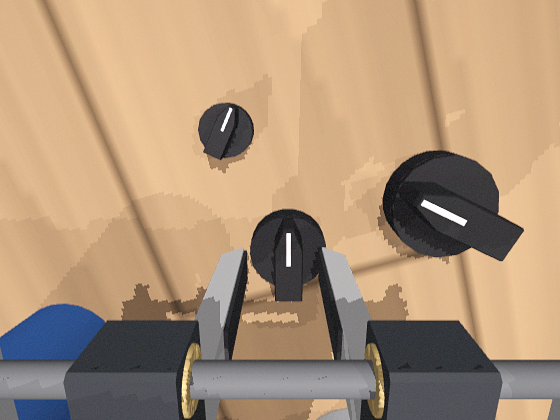

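View pics/sc3.png

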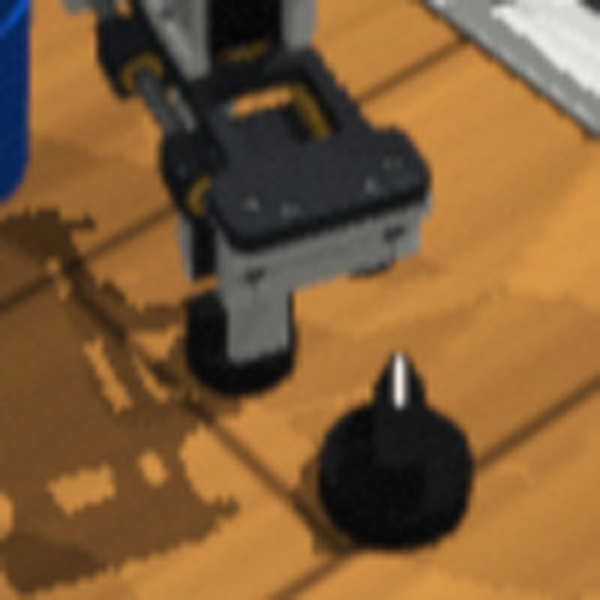

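The wrist picture shows the knob between the fingers, its white line at (289,235)–(289,266), a little right of the jaw centre. I'll re-measure it.

```bash
cat >> h.py <<'E'
def line(w,box,z,thr=150):
    v0,v1,u0,u1=box;wh=w[3][v0:v1,u0:u1].min(2)>thr
    ys,xs=np.nonzero(wh);xs=xs+u0;ys=ys+v0
    vx,vy,x0,y0=cv2.fitLine(np.c_[xs,ys].astype(np.float32),cv2.DIST_L2,0,.01,.01).ravel();t=(xs-x0)*vx+(ys-y0)*vy
    e=[np.array((x0+vx*tt,y0+vy*tt)) for tt in (t.min()-.5,t.max()+.5)];e.sort(key=lambda p:-p[1])
    P=[onplane(w,p,z) for p in e];return e,P,np.degrees(np.arctan2(*(P[1]-P[0])[1::-1])),len(xs)
E
python3 - <<'E'
from h import *
o=get_obs();w=cam("wrist",None,o);print(o["time"],o["tool_pos"],np.degrees(o["ee_rot"]))
e,P,y,n=line(w,(220,280,275,303),.035);print(e,P,y,n)
Rt=R.from_euler('xyz',o["ee_rot"]).as_matrix();print([Rt.T@(p-o["tool_pos"]) for p in P])
E
```

```text
3.6 [ 0.6122826  -0.10091332  0.02552728] [ 1.79998706e+02 -1.10653321e-02 -1.68172849e+01]
[array([284.65614985, 264.530469  ]), array([283.88733921, 230.47983827])] [array([ 0.61415308, -0.09747336,  0.035     ]), array([ 0.61897671, -0.08011615,  0.035     ])] 74.46921326689923 149
[array([ 0.00079706, -0.0038338 , -0.00947265]), array([ 0.00039259, -0.02184425, -0.00947313])]
```

Request:
send_rows(
  rows=[1.9,3.4,-6.5,0,0,1,0.4,0,0,0,0,0,0,0.4,0,0,0,0,0,0,0.4,0,0,0,0,0,0,0,0,0,0,0,0,0,0,0,0,0,0,0,0,0,0,0,0,0,0,0,0,0,0,0,0,0,0,0],
)

```text
time: 4.65
tool_pos: [0.614, -0.0976, 0.0191]
ee_rot: [3.141, -0.0, -0.276]
wrist_force: [0.5, -0.5, 0.3]
width: 0.0135
```

```bash
python3 - <<'E'
from h import *
o=get_obs();w=cam("wrist",None,o);print(o["time"],o["tool_pos"],np.degrees(o["ee_rot"]),o["wrist_force"],o["width"])
e,P,y,n=line(w,(220,285,265,303),.035);print(e,P,y,n)
Rt=R.from_euler('xyz',o["ee_rot"]).as_matrix();print([Rt.T@(p-o["tool_pos"]) for p in P])
cv2.imwrite("pics/w3.png",w[3][:,:,::-1])
b=cam("side");crop(b,260,150,110,110,6,"pics/sd3.png")
E
```

```text
4.65 [ 0.61404486 -0.09756244  0.01910388] [ 1.79994441e+02 -1.41592112e-02 -1.58208459e+01] [ 0.51462814 -0.49991749  0.29186492] 0.013493594595795534
[array([306.84801247, 265.72337541]), array([263.2749322 , 250.39766681])] [array([ 0.62670492, -0.09468612,  0.035     ]), array([ 0.60886241, -0.08138104,  0.035     ])] 143.28826702032302 222
[array([ 0.01140024, -0.00621734, -0.0158939 ]), array([-0.00939374, -0.014154  , -0.01589981])]
```

View pics/w3.png

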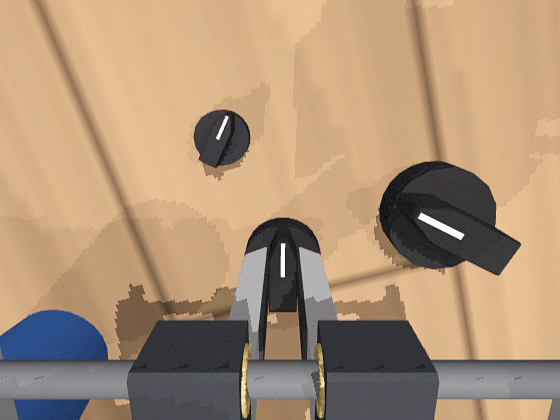

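View pics/sd3.png

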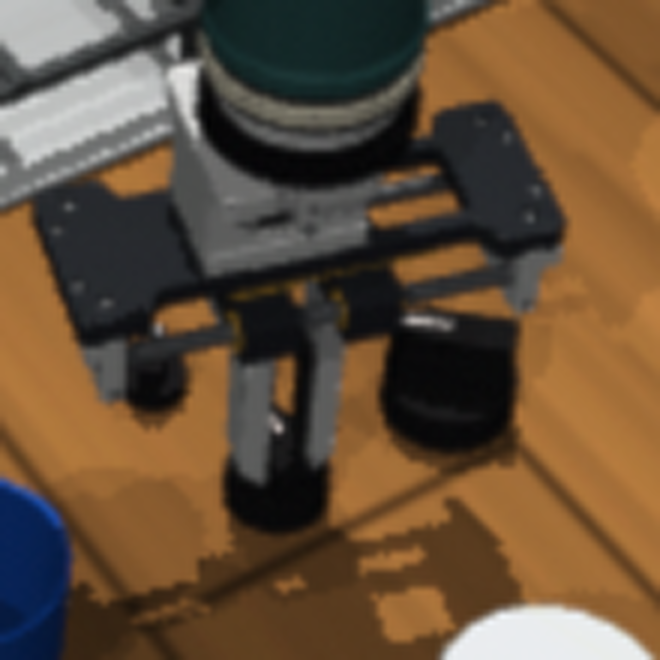

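The grasp looks good: width is 13.5 mm and the white line is centred at (283,260). Now I'll lift and re-measure the in-hand pose.

Request:
send_rows(
  rows=[0,0,15,0,0,0,0,0,0,20,0,0,0,0,0,0,20,0,0,0,0,0,0,20,0,0,0,0,0,0,25,0,0,0,0,0,0,0,0,0,0,0,0,0,0,0,0,0,0,0,0,0,0,0,0,0],
)

```text
time: 5.75
tool_pos: [0.6132, -0.0973, 0.1176]
ee_rot: [3.142, 0.002, -0.276]
wrist_force: [-0.1, 0.4, 0.2]
width: 0.0134
```

```bash
python3 - <<'E'
from h import *
o=get_obs();w=cam("wrist",None,o);print(o["time"],o["tool_pos"],np.degrees(o["ee_rot"]),o["wrist_force"],o["width"])
z=o["tool_pos"][2]-.0191
e,P,y,n=line(w,(235,285,272,296),z+.035);print(e,P,y,n)
Rt=R.from_euler('xyz',o["ee_rot"]).as_matrix();print([Rt.T@(p-o["tool_pos"]) for p in P])
cv2.imwrite("pics/w4.png",w[3][:,:,::-1])
E
```

```text
5.75 [ 0.61318559 -0.09727729  0.11755785] [ 1.79995664e+02  1.42495252e-01 -1.58200514e+01] [-0.0516441   0.44400938  0.24807617] 0.013371084921122711
[array([282.49999926, 276.50000007]), array([282.50000074, 242.49999993])] [array([ 0.61309247, -0.09671307,  0.13345785]), array([ 0.61790212, -0.07973054,  0.13345785])] 74.18727560983231 136
[array([-0.00028295, -0.00051626, -0.01589938]), array([-0.00028521, -0.01816673, -0.01590071])]
```

View pics/w4.png

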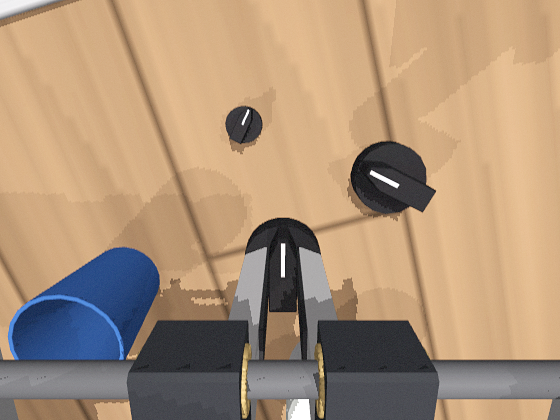

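```bash
python3 - <<'E'
from h import *
o=get_obs();w=cam("wrist",None,o)
Rt=R.from_euler('xyz',o["ee_rot"]).as_matrix();T=lambda p:proj(w,o["tool_pos"]+Rt@np.array(p))
col=w[3][205:245,275:290].max(2).mean(1);print(col.round())
for dy in(-.001,0,.001):
    print(dy,[T((0,dy-.021,.0191)),T((0,dy-.021,.0041)),T((0,dy-.0205,-.0159)),T((0,dy+.0185,-.0159))])
print(w[3][295:325,276:290].max(2).mean(1).round())
E
```

```text
[217. 217. 217. 217. 217. 218. 217. 217. 217. 217. 218. 224. 177.  40.
  32.  35.  35.  35.  34.  37.  36.  40.  41.  40.  37.  37.  35.  35.
  32.  33.  34.  33.  33.  34.  40.  40.  38.  41.  79. 106.]
-0.001 [array([283.0047406 , 212.79007539]), array([283.04566519, 221.30772709]), array([283.11012061, 235.85785545]), array([283.0634907 , 309.30184122])]
0 [array([283.00381943, 214.5002149 ]), array([283.04461523, 223.13247215]), array([283.10885072, 237.85797801]), array([283.06236853, 311.06929737])]
0.001 [array([283.00290078, 216.20567023]), array([283.04356836, 224.95184805]), array([283.10758498, 239.85157411]), array([283.06124981, 312.83133126])]
[ 45.  46.  47.  47.  44.  41.  43.  43.  43.  44.  41.  43.  43.  40.
  35.  33.  30. 134. 159. 156. 155. 155. 155. 154. 155. 154. 155. 154.
 154. 154.]
```

Request:
send_rows(
  rows=[-17,22,0,0,0,-6.2,0,-17,22,0,0,0,-6.2,0,-17,22,0,0,0,-6.2,0,-17,22,0,0,0,-6.2,0,-17,22,0,0,0,-6.2,0,-17,22,0,0,0,-6.2,0,-17,22,0,0,0,-6.2,0,-17,22,0,0,0,-6.2,0],
)

```text
time: 6.85
tool_pos: [0.4771, 0.0792, 0.1184]
ee_rot: [3.141, 0.0, -1.145]
wrist_force: [0.3, 0.0, -0.2]
width: 0.0135
```

Request:
send_rows(
  rows=[-17,22,-9,0,0,-6.2,0,-17,22,-9,0,0,-6.2,0,-17,22,-9,0,0,-6.2,0,-17,22,-9,0,0,-6,0,0,0,0,0,0,0,0,0,0,0,0,0,0,0,0,0,0,0,0,0,0,0,0,0,0,0,0,0],
)

```text
time: 7.85
tool_pos: [0.4106, 0.166, 0.0833]
ee_rot: [-3.141, -0.0, -1.572]
wrist_force: [0.6, -0.2, 0.2]
width: 0.0138
```

```bash
python3 - <<'E'
from h import *
o=get_obs();w=cam("wrist",None,o);print(o["time"],o["tool_pos"],np.degrees(o["ee_rot"]),o["wrist_force"],o["width"])
cv2.imwrite("pics/w5.png",w[3][:,:,::-1]);print(proj(w,[.471,.168,.027]))
E
```

```text
7.85 [0.41063442 0.16603784 0.08330891] [-1.79966032e+02 -3.87398641e-03 -9.00659808e+01] [ 0.59324537 -0.15801509  0.22296291] 0.013822505036965449
[278.95771074 136.4062944 ]
```

View pics/w5.png

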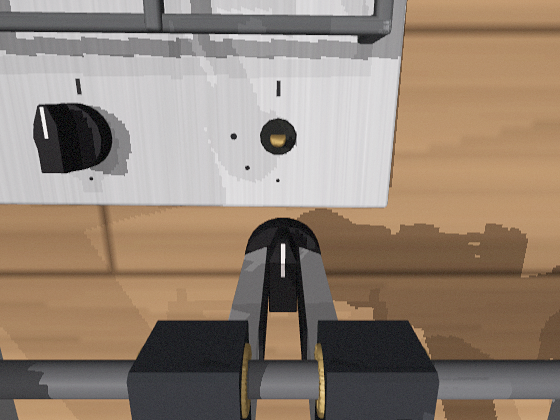

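The wrist picture shows the shaft at (278,138), its dark ring, the off tick at (278,88) and the plate's front edge. I'll measure the ring centre, the tick and the hob's yaw.

```bash
python3 - <<'E'
from h import *
o=get_obs();w=cam("wrist",None,o);im=w[3].astype(int)
print(o["tool_pos"],np.degrees(o["ee_rot"]))
cv2.imwrite("pics/w5c.png",cv2.resize(w[3][75:190,225:325,::-1],None,fx=6,fy=6,interpolation=cv2.INTER_CUBIC))
g=im.max(2);m=((g<70)|((im[:,:,0]-im[:,:,2])>50))[110:165,250:305].astype(np.uint8)
n,l,st,ce=cv2.connectedComponentsWithStats(m);i=1+st[1:,4].argmax();print(st[i])
cn=max(cv2.findContours((l==i).astype(np.uint8),0,1)[0],key=cv2.contourArea);el=cv2.fitEllipse(cn);c=np.array(el[0])+[250,110];print("ring",c,el[1],onplane(w,c,.008))
t=(g<100)[75:100,268:290];ys,xs=np.nonzero(t);print("tick",len(xs),np.c_[xs.min(),xs.max(),ys.min(),ys.max()]);tc=np.array([xs.mean()+268,ys.mean()+75]);print(tc,onplane(w,tc,.008))
for a in (min(ys),max(ys)): print(onplane(w,(xs[ys==a].mean()+268,a+75),.008))
br=((im[:,:,0]-im[:,:,2])>40)[115:160,255:300];ys,xs=np.nonzero(br);print("brass",xs.min()+255,xs.max()+255,ys.min()+115,ys.max()+115)
# front edge of the plate: white/wood boundary
E1=[]
for u in range(140,370,4):
    c_=im[190:225,u];s=c_[:,0]-c_[:,2];k=np.argmax(s>40);E1.append((u,190+k))
E1=np.array(E1,np.float32);vx,vy,x0,y0=cv2.fitLine(E1,cv2.DIST_HUBER,0,.01,.01).ravel()
p,q=[onplane(w,(u,y0+(u-x0)*vy/vx),.008) for u in (140,370)];print("edge",p,q,"hob yaw",np.degrees(np.arctan2(p[1]-q[1],p[0]-q[0]))-90)
E
```

```text
[0.41051136 0.16608972 0.08322959] [-1.79976657e+02 -4.68121163e-03 -9.00638256e+01]
[ 10   9  37  35 966]
ring [277.92828369 136.05066109] (34.456478118896484, 35.012325286865234) [0.46926971 0.16894514 0.008     ]
tick 45 [[ 9 11  6 20]]
[278.  88.] [0.50010551 0.1687598  0.008     ]
[0.50441808 0.16874065 0.008     ]
[0.49574865 0.16877915 0.008     ]
brass 270 285 134 146
edge [0.42047617 0.26742433 0.008     ] [0.41880927 0.1035143  0.008     ] hob yaw -0.5826522816614812
```

View pics/w5c.png

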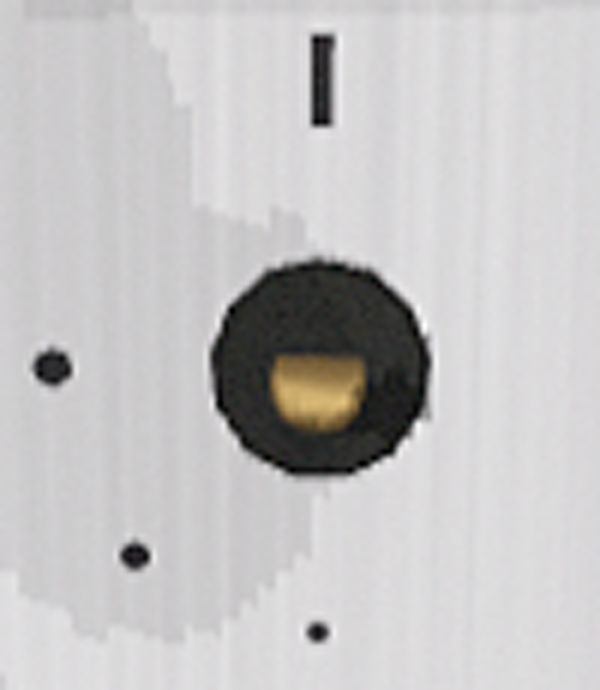

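```bash
python3 - <<'E'
from h import *
o=get_obs();w=cam("wrist",None,o);print(o["tool_pos"],o["time"])
for x in (.4685,.4693,.470):
    print(x,[proj(w,[x+a,.1689+b,z]).round(1) for a,b,z in [(0,0,.027),(1.5e-3,0,.024),(-.0035,0,.027),(-.005,0,.024),(0,.005,.024),(0,-.005,.024)]])
e,P,y,n=line(w,(235,285,272,296),o["tool_pos"][2]+.0159);print(e,P,y,n)
E
```

```text
[0.41037658 0.16615443 0.08315928] 7.95
0.4685 [array([277.7, 140. ]), array([277.8, 137.1]), array([277.8, 145.7]), array([277.8, 147.5]), array([269.9, 139.5]), array([285.7, 139.5])]
0.4693 [array([277.7, 138.7]), array([277.8, 135.8]), array([277.7, 144.4]), array([277.8, 146.2]), array([269.9, 138.3]), array([285.7, 138.2])]
0.47 [array([277.7, 137.6]), array([277.8, 134.7]), array([277.7, 143.3]), array([277.8, 145.1]), array([269.9, 137.1]), array([285.7, 137.1])]
[array([282.49999928, 276.50000007]), array([282.50000072, 243.49999993])] [array([0.41081322, 0.16589354, 0.09905928]), array([0.4279687 , 0.16587881, 0.09905928])] -0.049193647875988344 132
```

Request:
send_rows(
  rows=[10,0.5,0,0,0,-0.3,0,10,0.5,0,0,0,0,0,10,0.5,0,0,0,0,0,10,0.5,-5,0,0,0,0,10,0.5,-8,0,0,0,0,8.8,0,-10,0,0,0,0,0,0,-8,0,0,0,0,0,0,0,0,0,0,0],
)

```text
time: 9.0
tool_pos: [0.4677, 0.1688, 0.0506]
ee_rot: [3.139, -0.001, -1.576]
wrist_force: [-1.1, 0.1, 0.1]
width: 0.0137
```

```bash
python3 - <<'E'
from h import *
o=get_obs();print(o["time"],o["tool_pos"],np.degrees(o["ee_rot"]),o["wrist_force"],o["width"])
a=cam("scene");b=cam("side");crop(a,290,110,80,70,8,"pics/sc6.png");crop(b,165,130,80,75,8,"pics/sd6.png")
print(get_obs()["tool_pos"],proj(a,[.4693,.1689,.027]),proj(b,[.4693,.1689,.027]))
E
```

```text
9.0 [0.46769573 0.16879601 0.05063095] [ 1.79832812e+02 -4.34119741e-02 -9.03181018e+01] [-1.08823904  0.09437545  0.10156753] 0.013695645611331752
[0.46847999 0.1690453  0.05187976] [327.49542685 153.2679507 ] [198.46924924 177.58385832]
```

View pics/sc6.png

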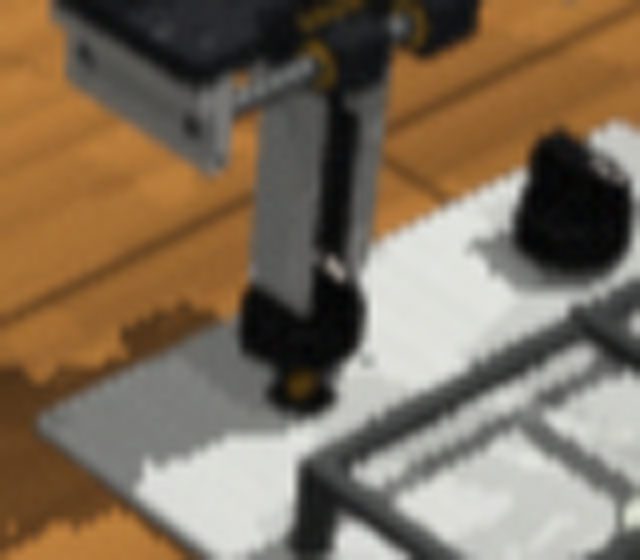

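View pics/sd6.png

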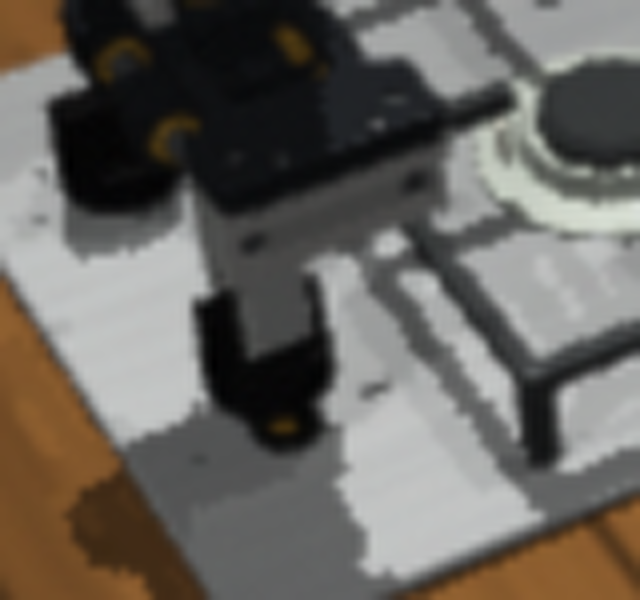

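Request:
send_rows(
  rows=[0,0,0,0,0,0,0,0,0,-3,0,0,0,0,0,0,-2,0,0,0,0,0,0,-2,0,0,0,0,0,0,-2,0,0,0,0,0,0,-1.5,0,0,0,0,0,0,0,0,0,0,0,0,0,0,0,0,0,0],
)

```text
time: 10.1
tool_pos: [0.4696, 0.1691, 0.0418]
ee_rot: [-3.14, 0.0, -1.576]
wrist_force: [3.0, 0.8, 0.1]
width: 0.0137
```

```bash
python3 - <<'E'
from h import *
o=get_obs();print(o["time"],o["tool_pos"],np.degrees(o["ee_rot"]),o["wrist_force"],o["wrist_torque"],o["width"])
w=cam("wrist",None,o);cv2.imwrite("pics/w7.png",w[3][:,:,::-1])
e,P,y,n=line(w,(235,285,272,296),o["tool_pos"][2]+.0159);print(e,y,n)
E
```

```text
10.1 [0.46957519 0.16906217 0.04175596] [-1.79900756e+02  8.01783130e-03 -9.03261030e+01] [2.98740701 0.80044349 0.08889567] [ 0.05594228 -0.66718113  0.02813067] 0.01367136151975324
[array([282.49999928, 276.50000007]), array([282.50000072, 243.49999993])] -0.3189327984010244 132
```

View pics/w7.png

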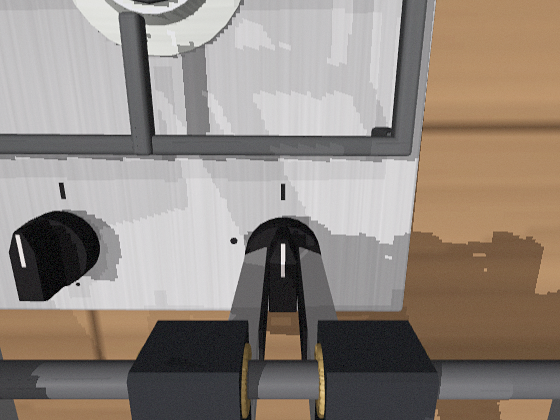

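The picture shows the knob over the shaft with its pointer in line with the tick at (283,191). It is 4 mm down the shaft with about 3 N of side push along +x, so I'll ease it +x and carry on down.

Request:
send_rows(
  rows=[0.6,0,0,0,0,0,0,0,0,-1.5,0,0,0,0,0,0,-1.5,0,0,0,0,0,0,-1.5,0,0,0,0,0,0,-1.5,0,0,0,0,0,0,-1,0,0,0,0,0,0,0,0,0,0,0,0,0,0,0,0,0,0],
)

```text
time: 11.15
tool_pos: [0.4697, 0.169, 0.0345]
ee_rot: [-3.141, -0.0, -1.576]
wrist_force: [4.6, 0.5, -0.1]
width: 0.0138
```

```bash
python3 - <<'E'
from h import *
o=get_obs();print(o["time"],o["tool_pos"],np.degrees(o["ee_rot"]),o["wrist_force"],o["wrist_torque"],o["width"])
E
```

```text
11.15 [0.46971928 0.16901582 0.03451932] [-1.79960864e+02 -2.14937708e-03 -9.03214017e+01] [ 4.62220495  0.50314291 -0.10820795] [ 0.05460243 -0.97233821  0.01159482] 0.01375185519078229
```

Request:
send_rows(
  rows=[-0.8,0,0,0,0,0,0,0,0,0,0,0,0,0,0,0,0,0,0,0,0,0,0,0,0,0,0,0,0,0,0,0,0,0,0,0,0,0,0,0,0,0,0,0,0,0,0,0,0,0,0,0,0,0,0,0],
)

```text
time: 12.15
tool_pos: [0.4696, 0.169, 0.0345]
ee_rot: [-3.139, 0.0, -1.576]
wrist_force: [6.1, 0.4, -1.4]
width: 0.0135
```

```bash
python3 - <<'E'
from h import *
o=get_obs();print(o["time"],o["tool_pos"],o["wrist_force"],o["wrist_torque"],o["width"])
E
```

```text
12.15 [0.46959367 0.16902677 0.03453301] [ 6.11660728  0.43248935 -1.35739562] [ 0.05756949 -1.29228816 -0.02674356] 0.013461500019274531
```

Request:
send_rows(
  rows=[1,0,0,0,0,0,0,1,0,0,0,0,0,0,0,0,0,0,0,0,0,0,0,0,0,0,0,0,0,0,0,0,0,0,0,0,0,0,0,0,0,0,0,0,0,0,0,0,0,0,0,0,0,0,0,0],
)

```text
time: 13.15
tool_pos: [0.4699, 0.169, 0.0341]
ee_rot: [3.14, -0.0, -1.576]
wrist_force: [0.3, 0.2, -0.7]
width: 0.0138
```

```bash
python3 - <<'E'
from h import *
o=get_obs();print(o["time"],o["tool_pos"],o["wrist_force"],o["wrist_torque"],o["width"])
E
```

```text
13.15 [0.46994731 0.16896406 0.03411646] [ 0.34904285  0.21312293 -0.69017428] [ 0.02322277 -0.06873014 -0.03593192] 0.013791595128807541
```

Request:
send_rows(
  rows=[0,0,-1.5,0,0,0,0,0,0,-1.5,0,0,0,0,0,0,-1.5,0,0,0,0,0,0,-1,0,0,0,0,0,0,0,0,0,0,0,0,0,0,0,0,0,0,0,0,0,0,0,0,0,0,0,0,0,0,0,0],
)

```text
time: 14.15
tool_pos: [0.4702, 0.169, 0.0303]
ee_rot: [3.141, -0.0, -1.576]
wrist_force: [-2.7, -0.9, 8.0]
width: 0.0137
```

```bash
python3 - <<'E'
from h import *
o=get_obs();print(o["time"],o["tool_pos"],o["wrist_force"],o["wrist_torque"],o["width"])
w=cam("wrist",None,o);cv2.imwrite("pics/w8.png",w[3][:,:,::-1])
a=cam("scene");b=cam("side");crop(a,290,110,80,70,8,"pics/sc8.png");crop(b,165,130,80,75,8,"pics/sd8.png")
E
```

```text
14.15 [0.47020719 0.1690247  0.0302718 ] [-2.65009807 -0.9116726   7.95680083] [-0.15261727  0.73848916 -0.00933593] 0.013730438203050116
```

View pics/sd8.png

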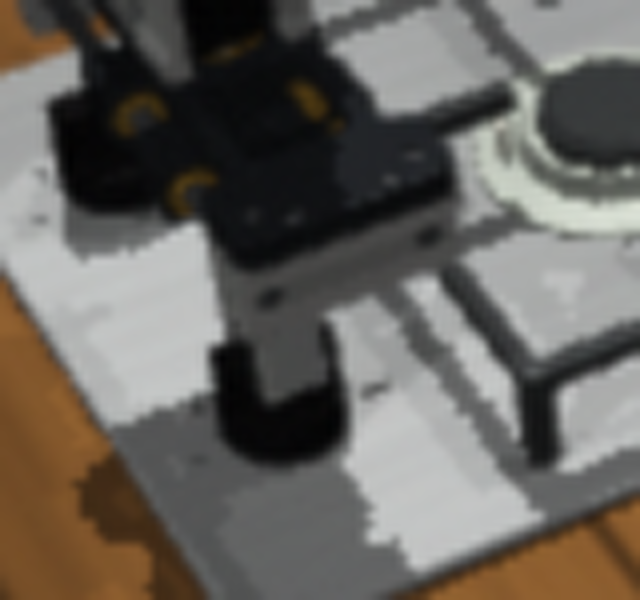

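View pics/w8.png

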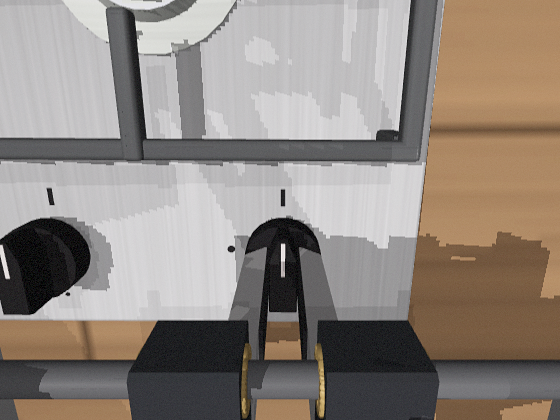

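The knob is home and the spring is compressing at about 8 N. The picture shows the pointer still on the tick at (283,197). I'll press on to the stop and ease off the side load.

Request:
send_rows(
  rows=[-0.8,0,-1,0,0,0,0,0,0,-1,0,0,0,0,0,0,-1,0,0,0,0,0,0,-1,0,0,0,0,0,0,-1,0,0,0,0,0,0,0,0,0,0,0,0,0,0,0,0,0,0,0,0,0,0,0,0,0],
)

```text
time: 15.3
tool_pos: [0.4704, 0.1691, 0.0283]
ee_rot: [-3.14, -0.0, -1.576]
wrist_force: [-6.9, -1.9, 19.8]
width: 0.0134
```

```bash
python3 - <<'E'
from h import *
o=get_obs();print(o["time"],o["tool_pos"],o["wrist_force"],o["wrist_torque"],o["width"])
E
```

```text
15.3 [0.4704461  0.16907495 0.02833314] [-6.94555505 -1.85803237 19.78704052] [-0.41091414  1.46701927 -0.03408553] 0.013446240400235659
```

Request:
send_rows(
  rows=[-1,-0.3,0,0,0,0,0,-1,-0.3,0,0,0,0,0,0,0,0,0,0,0,0,0,0,0,0,0,0,0,0,0,0,0,0,0,0,0,0,0,0,0,0,0,0,0,0,0,0,0,0,0,0,0,0,0,0,0],
)

```text
time: 16.3
tool_pos: [0.4702, 0.169, 0.0284]
ee_rot: [-3.136, 0.001, -1.576]
wrist_force: [-3.9, -0.9, 16.5]
width: 0.0135
```

```bash
python3 - <<'E'
from h import *
o=get_obs();print(o["time"],o["tool_pos"],o["wrist_force"],o["wrist_torque"],o["width"])
w=cam("wrist",None,o);cv2.imwrite("pics/w9.png",w[3][:,:,::-1])
e,P,y,n=line(w,(235,290,272,296),o["tool_pos"][2]+.0159);print(e,P,y)
b=cam("side");crop(b,165,130,80,75,8,"pics/sd9.png");cv2.imwrite("pics/s9.png",b[3][:,:,::-1]);a=cam("scene");cv2.imwrite("pics/sc9.png",a[3][:,:,::-1])
crop(a,290,110,80,70,8,"pics/sc9c.png")
E
```

```text
16.3 [0.47016464 0.16900412 0.02844013] [-3.86807661 -0.9470218  16.51642053] [-0.15124903  0.69867392 -0.00875977] 0.013539137010235488
[array([282.49923411, 276.5000677 ]), array([282.50072362, 243.4999323 ])] [array([0.47050924, 0.16871877, 0.04434013]), array([0.48762702, 0.16862564, 0.04434013])] -0.31172943621664756
```

View pics/sd9.png

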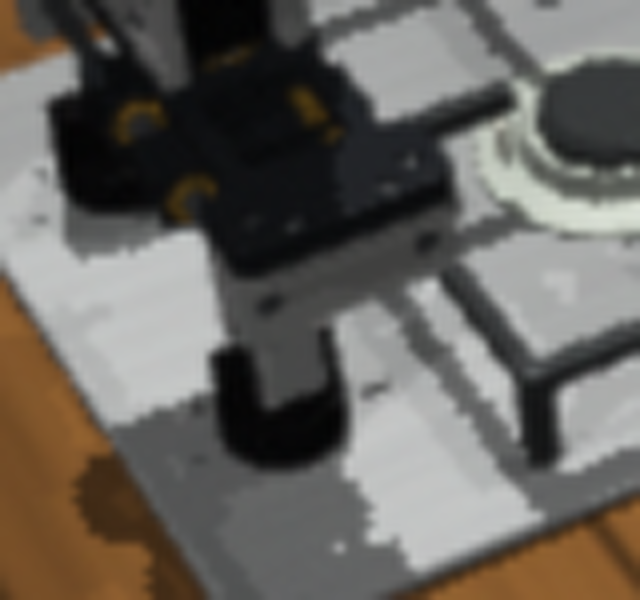

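View pics/sc9c.png

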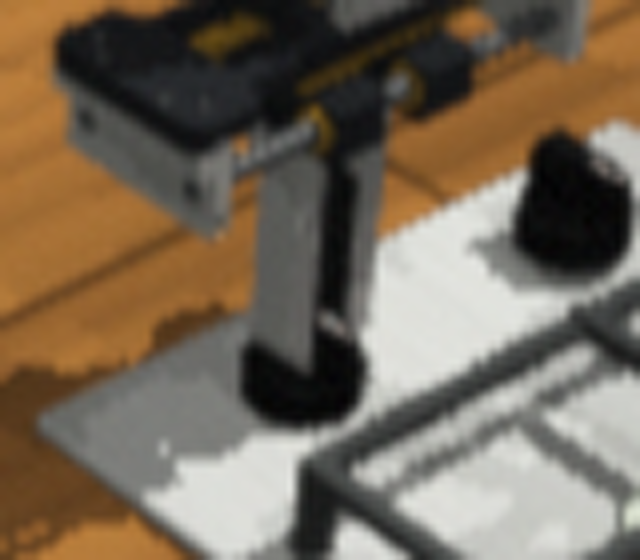

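View pics/w9.png

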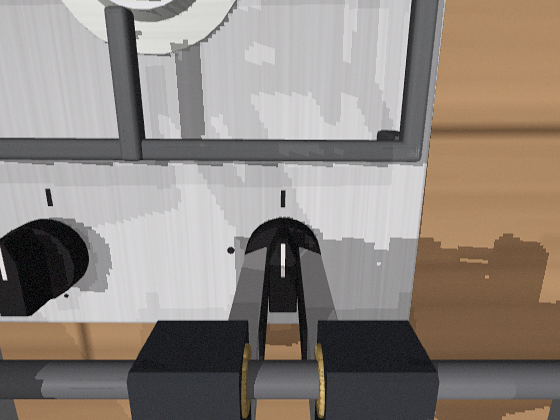

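View pics/s9.png

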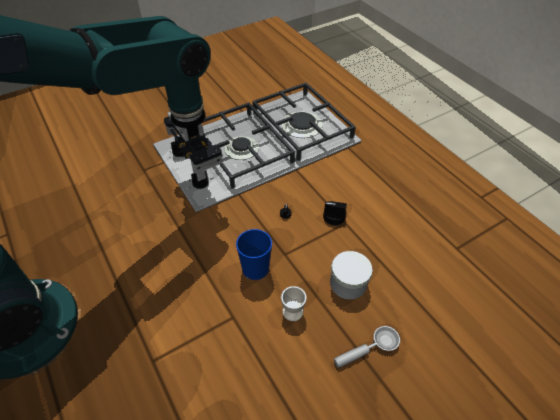

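```bash
python3 - <<'E'
from bench import *
o=get_obs();print(o["time"],o["tool_pos"],o["wrist_force"]);print(close_job())
E
```

```text
16.45 [0.47015629 0.16901667 0.02843651] [-3.09684314 -0.56560847 16.64615183]
the job is handed in; nothing more can be done
None
```

I gripped the middle-sized knob by its bar, turned it about 74° so the pointer faced the off tick, and slid it fully onto the D-shaft. I then pressed it down to the valve's stop and handed the job in at 16.45 s, still holding it pressed.

**Pressed down:** the last reading showed about 16.6 N of downward push, against 10 N at the stop. The tool height barely changed (0.1 mm) when the force dropped by about 3 N, so it is resting on a hard stop.

**Knob position:** the pointer is within about half a degree of the tick direction. The white line sits where it did in the wrist picture before the press, so the knob did not slip in the grip.

**Small disagreements:**
- From the tool height I work out the underside at about 9.3 mm above the counter, where 10 mm was expected; I put this down to measurement error.
- While fitting the knob there was up to 6 N of sideways push, and about 7 N during the press. I eased it to about 3 N by the end.

**Surroundings:** in the last side picture the cup, egg cup, tin, teaspoon and other loose knobs look unmoved. The wrist picture shows the left hob knob on its shaft. I did not measure any of these again.

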